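# Clear the sandwich press and hold its lid open at 40 degrees

## Robot

A 7-joint arm with a two-finger parallel gripper is mounted at the origin on a cart in front of the work surface, level with it; the furniture and walls round the work are solid. World frame = base frame: x ahead of the robot, y to its left, z up, the work surface at z = 0. Lengths are in m, angles in rad, forces in N, time in s.
With the tool pointing down it reaches from about 0.4 to 0.85 m from the base axis. Payload 10.4 kg.
Tool frame: the origin (TCP) lies midway between the tips of the shut fingers; the grasp point (between the pads) lies 19 mm behind it; z points along the fingers, y is the line along which they close (so a half turn about z gives the same grasp; the last joint's range is limited). The gripper opens to 87 mm and grips with 3 to 60 N. Pads are 19 mm wide; open, the fingers measure 117 mm over their backs; the gripper's body (75 mm by 190 mm) begins 51 mm behind the grasp point.
Start: joints at [1.244, 0.332, -0.065, 1.46, 0.022, 1.35, -0.088], TCP at [0.187, -0.596, 0.223] pointing down, gripper open.
Joint ranges: [-2.6, 2.6], [-0.5, 2.12], [-1.47, 1.34], [0.16, 2.42], [-1.27, 4.41], [0.06, 2.06], [-2.6, 2.6]. Speed limits (rad/s): [2.22, 2.22, 2.79, 2.79, 3.14, 3.14, 3.14].

## Interface

Orientations are given as a unit quaternion [x, y, z, w].
In Python, from bench import r gives the robot as it stands.
- The arm moves only by the tool carry_out, never from a script. Its argument "steps" is a list that holds one entry, the list of rows, each a list of 6 numbers: the shift along the tool's x, y, z in cm, then the turn, a rotation vector about the tool's x, y, z in rad. In form: [[[dx, dy, dz, wx, wy, wz], ...]]. A call has 1 to 20 rows; each row is the pose to reach, as a shift and turn from the pose commanded when the call began, along the tool's axes at that moment; what a row does not reach only later rows make up. A row lasts 1/12 s, in which the tool goes at most 41.7 mm and 7.16 degrees, less where a joint would pass 70% of its speed; a pose out of reach is approached as far as the arm can. A call with a gripper value outside its range is refused whole. "hand" is the closure, from -1 (fully open) to 1 (shut), set as the call begins (left out, the last holds). The fingers move at their own pace and stop on an object; "squeeze" is the grip in N (left out, the last holds). Time passes only in rows, so rows that repeat a pose let the fingers close. It gives the time, the measured TCP pose, the force, the opening and the grip force at its end, in the units of the state.
- r.read_state(): the state, without advancing time (a new reading comes with each control period).
- r.camera(name): name is "side" or "top" or "wrist"; returns the picture (480x640x3 uint8, red, green, blue); there is no depth.
- r.camera_params(name): a dict with "fx", "fy", "cx", "cy" (pixels), "view" (4x4, takes a point from world to camera coordinates). Camera axes: x right, y up, looking along -z (the intrinsics and any distortion apply to the point x, -y, -z); pixel columns grow to the right and rows downward; lengths in m; the calibration is good to about 2 mm. A picture is of the moment at which its call begins: read the wrist's pose just before it. camera_params takes no time and is no camera call; for the wrist camera it gives the pose at the moment of the call.
- r.close_job(): hands the job in; it is judged then, once.
The state is a dict: "time": time; "joint_positions": joint angles; "joint_vel": joint speeds; "joint_torque": joint torques, N m; "ee_pos": TCP position; "eef_rot": TCP orientation; "ft_force": force on the tool from outside, world axes, zero at the start; "torque": the same for the moment, N m; "width": finger opening in m; "grip_force": force on a finger pad.
Only numpy, scipy, OpenCV 4.12 (cv2) and the standard library are available. Lean on these libraries where they do the work, as an engineer would, in place of code of your own. Each camera call takes 0.05 s, during which the arm holds its last target. There are 200 camera calls.

## Task

A jam portion was left on top of the shut sandwich press in front of you: take it off gently, gripping its thin cup with no more than 40 N a finger, set it (do not drop it) upright on the worktop within a hand's width of the single jam portion that stands just left of the press, and let it go. Then lift the press's lid by its front grip and hold it open at 40 degrees, so that the plates can be filled: the lid falls shut by itself, so finish with the fingers still holding it there. Do not push the press about, and leave the other small things where they are.

Things in the scene. Friction and masses are not known exactly. Their poses are not given: they have to be found in the camera images.
- press: Black sandwich press in front of the robot, standing loose on the worktop, 1.35 kg, 275 deep x 228 wide x 97 mm high when shut. Origin: on the worktop under its middle; -x is its front (towards the robot), +y its left, z up. Base and lid span x -85 to +131, y -114 to +114 mm, corners rounded; the shut lid's top is level at z 96.5 mm over its middle 110 mm. Two D-shaped loop grips in front, lid's over base's.
- press_lid (a joint): Lid angle in rad: 0 shut, grows as the front of the lid rises, stop at 1.26; 40 degrees is 0.698. The lid weighs about 0.55 kg, its centre 108 mm in front of the hinge (about 3 N at the grip holds it up); it falls shut when let go.
- press_lid_hinge (a point): A point of the base on the lid's hinge axis, at the back of the press: x +131, y 0, z 47.5 mm in the press's frame. The axis runs along the press's y; as the lid opens its front grip travels up and back round this point.
- lid_grip_left (a point): Centre of the left side bar of the lid's loop grip, moving with the lid (shut: x -102, y +54.5, z 61 mm in the press's frame). The bar runs along x, about 16 mm wide across y (25 with the bend into the front bar), 13 mm high, 15 mm free in front of the body. Pinched from above with fingers closing along the press's y, it can turn between the pads as the lid rises.
- lid_grip_right (a point): The same point of the right side bar (shut: x -102, y -54.5, z 61 mm). Inside, the loop is open, about 94 mm wide in y and 33 mm deep in x. The base's loop has the same outline and lies right below, z 26 to 38 mm, fixed; the lid's spans z 52 to 68 mm: 14 mm of free air between them.
- lid_grip_front (a point): Centre of the front bar of the lid's loop grip, moving with the lid (shut: x -126.5, y 0, z 58 mm in the press's frame): bar along y, 17 mm across x, 13 mm high, from y -40 to +40 mm.
- jam_center (a point): Jam portion lying upright on the press's lid: small sealed plastic cup 38 x 46 x 18 mm, about 28 g. The point is half-way up, 9 mm above its underside; x is its narrow direction (35 mm between the pads at the rim), y the long one, z up. It tapers from the rim (35 x 43 mm, 17 mm up) to a base of 22 x 30 mm, so it is held at the rim.
- jam: The same jam portion; origin at the centre of its underside.
- mate_center (a point): The jam portion to set the first one beside: same shape and size, standing alone on the worktop 15 to 25 cm to the left of the press's middle (others lie much farther left and do not count); the point is half-way up, 9 mm above the worktop. It stays where it is.
- mate: The same other jam portion; origin at the centre of its underside.
- teaspoon: Bystander: teaspoon 130 x 26 x 11 mm lying on the worktop to the far left of the press; long along its x.
- capsule_a: Bystander: coffee capsule 34 mm across, 30 mm high, on the worktop behind and to the left of the press.
- capsule_b: Bystander: second coffee capsule of the same size, near the first, nearer to the press.
There are look-alikes about, which are no part of the job. Leave any green look-alike of the jam alone.

How it is judged:
By the outcome, as a careful person would: the job done as asked, in the order asked, and still so for the second after the job is handed in, while the arm keeps its last pose, push and grip.
It also fails if it takes over 61 s, if anything falls off the work surface, if the arm or the gripper's body presses on something with over 40 N, if the wrist force passes 120 N, or if a joint passes its speed limit or range.

## Working session

There is one attempt and no reset: what is moved stays moved. The work goes in short steps, Python scripts to look and compute and a tool call to move; the robot and the scene stay as the last step left them, time stands still between calls to the robot, and variables do not carry over. Pictures are saved under pics/ and viewed, at most 11 in all, crops included, and the job is handed in when it is done.

Besides the shell and the picture viewer there is one more tool, called in YAML: its name, and indented under it one key for each argument. carry_out: Moves the arm, as the interface text tells. Its arguments: {"type":"object","properties":{"steps":{"type":"array","items":{"type":"array","items":{"type":"array","items":{"type":"number"}}}},"hand":{"type":"number"},"squeeze":{"type":"number"}},"required":["steps"]}

```bash
mkdir -p pics; ls; cat > h.py <<'E'
import numpy as np,cv2
from bench import r
def P(n):
    p=r.camera_params(n);return p
def ray(p,u,v):
    V=np.array(p['view']);R=V[:3,:3];o=-R.T@V[:3,3]
    d=np.array([(u-p['cx'])/p['fx'],-(v-p['cy'])/p['fy'],-1.]);return o,R.T@d
def onz(p,u,v,z):
    o,d=ray(p,u,v);return o+d*(z-o[2])/d[2]
def proj(p,X):
    V=np.array(p['view']);c=V[:3,:3]@np.array(X)+V[:3,3]
    return p['cx']+p['fx']*c[0]/-c[2], p['cy']+p['fy']*c[1]/c[2]
def snap(n,f):
    a=r.camera(n);cv2.imwrite('pics/'+f,cv2.cvtColor(a,cv2.COLOR_RGB2BGR));return a
E
python3 - <<'E'
from h import *
np.set_printoptions(precision=3,suppress=True)
a=snap('top','top0.png');b=snap('side','side0.png')
for n in('top','side'):
    p=P(n);print({k:p[k] for k in p if k!='view'});print(ray(p,320,240))
s=r.read_state();print(s)
E
```

```text
pics
{'fx': 486.36969832648987, 'fy': 486.36969832648987, 'cx': 313.2726086745198, 'cy': 246.61382701003606}
(array([0.522, 0.221, 1.036]), array([ 0.103, -0.026, -0.995]))
{'fx': 543.0482281576852, 'fy': 543.0482281576852, 'cx': 325.8757727904594, 'cy': 236.33330068522216}
(array([0.291, 0.963, 0.49 ]), array([ 0.365, -0.821, -0.439]))
{'time': 0.1, 'joint_positions': array([ 1.244,  0.333, -0.065,  1.461,  0.022,  1.35 , -0.088]), 'joint_vel': array([-0.001, -0.002, -0.   , -0.001,  0.001,  0.   , -0.   ]), 'joint_torque': array([  0.002, -62.455,   0.025, -39.072,  -0.061,   0.037,   0.   ]), 'ee_pos': array([ 0.187, -0.596,  0.222]), 'eef_rot': array([ 0.988,  0.151, -0.   , -0.001]), 'ft_force': array([ 0.607, -0.221,  0.547]), 'torque': array([-0.007, -0.035, -0.03 ]), 'grip_force': 0.0, 'width': 0.08707754742545064}
```

View pics/top0.png

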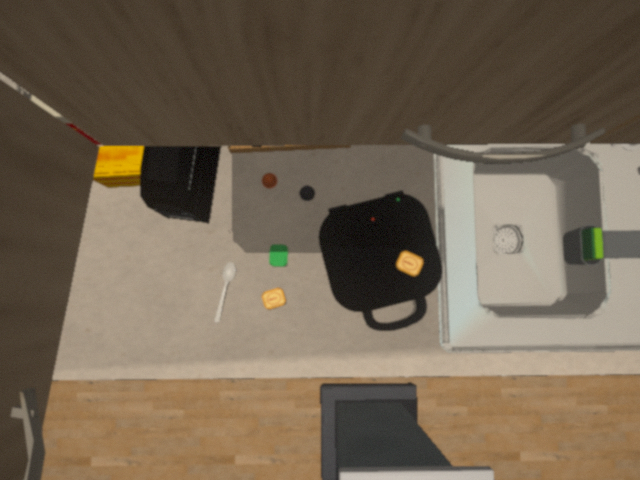

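View pics/side0.png

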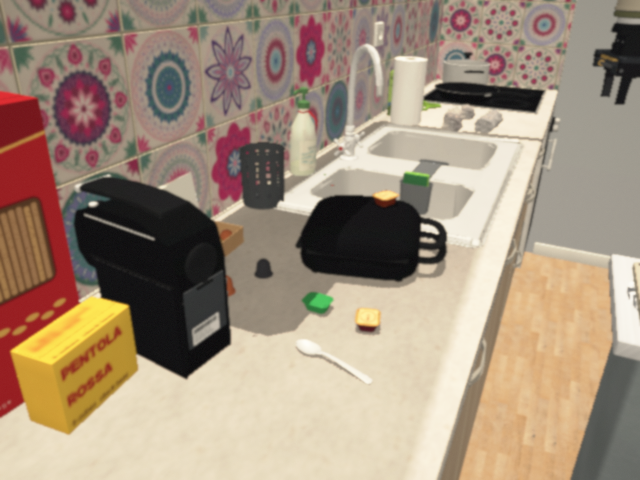

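Top view: candidates for the jam are the orange cup on the press lid (410,263), which is the target; the orange cup on the worktop (273,299), which is the mate; and the green look-alike (278,256), to be left alone. The spoon is at (225,290), the capsules at (269,180) and (307,193), and the press grip at (395,320). The side view agrees: jam (386,198), mate (368,319), green cup (318,302).

```bash
python3 - <<'E'
from h import *
np.set_printoptions(precision=4,suppress=True)
def blobs(img,mask,mn):
    n,l,st,c=cv2.connectedComponentsWithStats(mask.astype(np.uint8));
    return [(l==i) for i in range(1,n) if st[i,4]>mn]
for n in('top','side'):
    a=cv2.imread(f'pics/{n}0.png');h=cv2.cvtColor(a,cv2.COLOR_BGR2HSV);p=P(n)
    m=(h[...,0]>8)&(h[...,0]<24)&(h[...,1]>125)&(h[...,2]>150)
    for b in blobs(a,m,60):
        v,u=np.nonzero(b)
        if n=='top' and (v.mean()>340 or v.mean()<200) : continue
        if n=='side' and not(330<u.mean()<420 and 180<v.mean()<350): continue
        rc=cv2.minAreaRect(np.c_[u,v].astype(np.float32))
        z=[.1135,.017] 
        print(n,rc,b.sum(),[onz(p,*rc[0],zz) for zz in z])
        for zz in z:
            bp=cv2.boxPoints(rc);w=np.array([onz(p,*q,zz)[:2] for q in bp]);e=np.diff(w,axis=0)
            print('  z',zz,np.linalg.norm(e,axis=1),np.degrees(np.arctan2(e[:,1],e[:,0])))
# press
a=cv2.imread('pics/top0.png');p=P('top')
m=(a.max(2)<45);m[:188]=0;m[345:]=0;m[:,:315]=0;m[:,445:]=0
# rectify to plane z=0.06 at 1mm/px : rows = x descending
gx,gy=np.meshgrid(np.arange(0.25,0.85,.001),np.arange(-.3,.4,.001),indexing='ij')
V=np.array(p['view'])
def rect(z):
    c=np.stack([gx,gy,np.full_like(gx,z)],-1)@V[:3,:3].T+V[:3,3]
    U=(p['cx']+p['fx']*c[...,0]/-c[...,2]).astype(np.float32);W=(p['cy']+p['fy']*c[...,1]/c[...,2]).astype(np.float32)
    return cv2.remap(a,U,W,cv2.INTER_LINEAR)
i=rect(.06);i=i[::-1,::-1].copy();cv2.imwrite('pics/rect.png',cv2.resize(i[50:500],None,fx=1.1,fy=1.1))
v,u=np.nonzero(m)
big=max(blobs(a,m,500),key=lambda b:b.sum());v,u=np.nonzero(big)
w=np.array([onz(p,x,y,.065)[:2] for x,y in zip(u,v)]).astype(np.float32)
# axis by symmetry: body after opening
k=cv2.morphologyEx(big.astype(np.uint8),cv2.MORPH_OPEN,np.ones((25,25)))
v,u=np.nonzero(k);wb=np.array([onz(p,x,y,.06)[:2] for x,y in zip(u,v)]).astype(np.float32)
print('body',cv2.minAreaRect(wb)); print('all',cv2.minAreaRect(w),w.mean(0))
E
```

```text
top ((409.300048828125, 262.9000244140625), (23.702320098876953, 19.230182647705078), 26.56505012512207) 446 [array([0.5727, 0.0276, 0.1135]), array([0.578 , 0.0073, 0.017 ])]
  z 0.1135 [0.0369 0.045  0.0369] [ -27.7296 -117.1968  152.0348]
  z 0.017 [0.0408 0.0497 0.0408] [ -27.7296 -117.1968  152.0348]
top ((273.3302917480469, 298.1009216308594), (18.3902645111084, 22.22157096862793), 73.3007583618164) 387 [array([0.5082, 0.2862, 0.1135]), array([0.5067, 0.2929, 0.017 ])]
  z 0.1135 [0.0418 0.0346 0.0417] [ -73.7618 -163.4052  106.159 ]
  z 0.017 [0.0462 0.0382 0.046 ] [ -73.7618 -163.4052  106.159 ]
side ((367.4685363769531, 318.33038330078125), (23.654869079589844, 14.7902193069458), 5.440332412719727) 100 [array([0.4615, 0.4317, 0.1135]), array([0.5053, 0.2954, 0.017 ])]
  z 0.1135 [0.0321 0.0295 0.032 ] [ -72.0159 -164.0515  105.7565]
  z 0.017 [0.0404 0.037  0.0402] [ -72.0159 -164.0515  105.7565]
body ((0.5931483507156372, 0.08326397091150284), (0.21744473278522491, 0.21412979066371918), 89.66763305664062)
all ((0.5766409635543823, 0.07110763341188431), (0.26213422417640686, 0.22444583475589752), 13.82045841217041) [0.5938 0.0785]
```

View pics/rect.png

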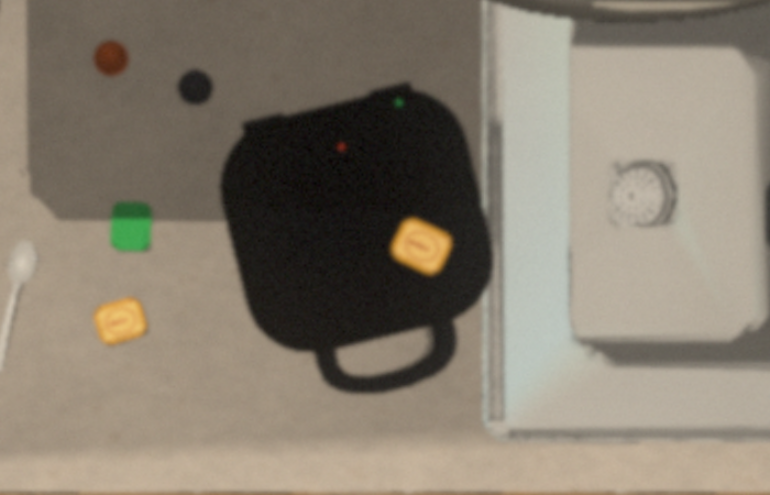

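The measurements hold together. The jam rim measures 37×45 mm at z=.1135, so the jam is at (.573,.028) with its narrow axis at −28°. The mate is at (.506,.293). The press is at about (.580,.071) with a yaw of about 13.5°. Next I move above the jam and check from there.

carry_out:
  steps:
    - [[55.4,-48,2.2,0,0,-0.785],[55.4,-48,2.2,0,0,-0.785],[55.4,-48,2.2,0,0,-0.785],[55.4,-48,2.2,0,0,-0.785],[55.4,-48,2.2,0,0,-0.785],[55.4,-48,2.2,0,0,-0.785],[55.4,-48,2.2,0,0,-0.785],[55.4,-48,2.2,0,0,-0.785],[55.4,-48,2.2,0,0,-0.785],[55.4,-48,2.2,0,0,-0.785],[55.4,-48,2.2,0,0,-0.785],[55.4,-48,2.2,0,0,-0.785],[55.4,-48,2.2,0,0,-0.785],[55.4,-48,2.2,0,0,-0.785],[55.4,-48,2.2,0,0,-0.785],[55.4,-48,2.2,0,0,-0.785],[55.4,-48,2.2,0,0,-0.785],[55.4,-48,2.2,0,0,-0.785],[55.4,-48,2.2,0,0,-0.785],[55.4,-48,2.2,0,0,-0.785]]
  hand: -1
  squeeze: 12

```text
time: 1.77
ee_pos: [0.572, 0.0292, 0.1998]
eef_rot: [0.855, 0.519, -0.0, -0.001]
ft_force: [0.8, -0.8, 0.6]
width: 0.0868
grip_force: 0.0
```

```bash
cat >> h.py <<'E'
from scipy.spatial.transform import Rotation as Ro
def tool(d):
    s=r.read_state();return Ro.from_quat(s['eef_rot']).inv().apply(d)*100
def orange(a,z,p):
    h=cv2.cvtColor(a,cv2.COLOR_RGB2HSV);m=((h[...,0]>8)&(h[...,0]<24)&(h[...,1]>125)&(h[...,2]>130)).astype(np.uint8)
    out=[]
    for c in cv2.findContours(m,0,2)[0]:
        if cv2.contourArea(c)<300: continue
        w=np.array([onz(p,*q,z)[:2] for q in c[:,0,:]]).astype(np.float32)
        rc=cv2.minAreaRect(w);out.append((c[:,0].mean(0),np.array(rc[0]),np.array(rc[1]),rc[2]))
    return out
E
python3 - <<'E'
from h import *
np.set_printoptions(precision=4,suppress=True)
p=P('wrist');a=snap('wrist','w1.png')
for z in(.1135,):
    for o in orange(a,z,p):print(o)
print(ray(p,320,240))
E
```

```text
(array([324.1552, 247.9828]), array([0.572 , 0.0278]), array([0.0462, 0.0377]), 63.6068115234375)
(array([0.6041, 0.0892, 0.3622]), array([-0.1263, -0.2122, -0.9691]))
```

View pics/w1.png

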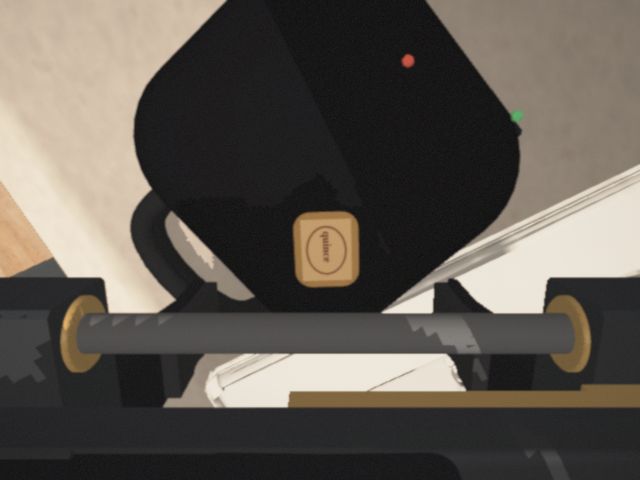

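The wrist view confirms the orange jam at (325,249) on the lid, world (.572,.028), 46×38 mm. It sits between the fingers, so I go down and grip.

carry_out:
  steps:
    - [[-0.1,0.05,3,0,0,-0.015],[-0.1,0.05,6,0,0,-0.015],[-0.1,0.05,8,0,0,-0.015],[-0.1,0.05,9,0,0,-0.015],[-0.1,0.05,9.5,0,0,-0.015],[-0.1,0.05,10,0,0,-0.015],[-0.1,0.05,10,0,0,-0.015],[-0.1,0.05,10,0,0,-0.015]]

```text
time: 2.48
ee_pos: [0.5726, 0.0261, 0.1016]
eef_rot: [0.852, 0.524, 0.001, 0.0]
ft_force: [-0.0, -0.1, 1.1]
width: 0.0872
grip_force: 0.0
```

carry_out:
  steps:
    - [[0,0,0,0,0,0],[0,0,0,0,0,0],[0,0,0,0,0,0],[0,0,0,0,0,0],[0,0,0,0,0,0],[0,0,0,0,0,0],[0,0,0,0,0,0],[0,0,0,0,0,0],[0,0,0,0,0,0],[0,0,0,0,0,0],[0,0,0,0,0,0],[0,0,0,0,0,0]]
  hand: 1
  squeeze: 12

```text
time: 3.48
ee_pos: [0.572, 0.0262, 0.1005]
eef_rot: [0.852, 0.524, -0.0, 0.0]
ft_force: [0.1, -0.2, 0.4]
width: 0.0336
grip_force: 12.0
```

carry_out:
  steps:
    - [[0,0,-1,0,0,0],[0,0,-2,0,0,0],[0,0,-3.5,0,0,0],[0,0,-5,0,0,0],[0,0,-6,0,0,0],[0,0,-6,0,0,0]]

```text
time: 3.98
ee_pos: [0.5734, 0.0265, 0.1636]
eef_rot: [0.852, 0.524, 0.002, 0.001]
ft_force: [-0.2, 0.3, 0.2]
width: 0.0333
grip_force: 12.0
```

```bash
python3 - <<'E'
from h import *
np.set_printoptions(precision=4,suppress=True)
a=snap('side','s2.png');cv2.imwrite('pics/s2c.png',cv2.cvtColor(cv2.resize(a[100:360,260:480],None,fx=2.2,fy=2.2),cv2.COLOR_RGB2BGR))
p=P('wrist');w=snap('wrist','w2.png')
print(orange(w,.173,p))
s=r.read_state();print(s['ee_pos'],s['eef_rot'],s['width'],s['grip_force'],s['ft_force'])
print(tool(np.array([.44,.27,.10])-s['ee_pos']))
E
```

```text
[(array([320.9167, 361.1458]), array([0.5645, 0.0086]), array([0.0061, 0.0357]), 63.15345001220703), (array([437.4225, 334.7324]), array([ 0.6081, -0.0007]), array([0.0307, 0.0038]), 68.32687377929688), (array([326.321 , 273.5185]), array([0.5788, 0.0376]), array([0.0225, 0.0388]), 62.43919372558594)]
[0.5722 0.0261 0.1609] [0.8516 0.5242 0.0003 0.0004] 0.0334740449143824 11.987655758857727 [ 0.8715 -0.1116 -0.2051]
[ 15.8181 -22.7907   6.0669]
```

View pics/s2c.png

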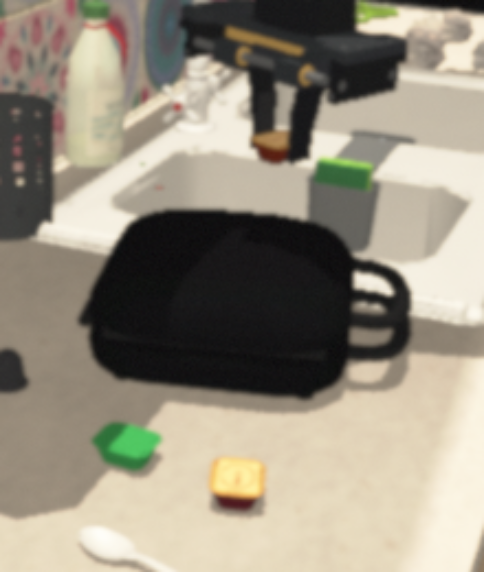

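The jam is held level in the fingers at crop (272,145), and the mate is undisturbed at crop (238,480). Now I carry it to (.44,.27), turning so the fingers close along world y.

carry_out:
  steps:
    - [[1.2,-1.7,0,0,0,0.1],[2.5,-3.6,0,0,0,0.2],[4,-5.7,0,0,0,0.3],[5.5,-7.9,0,0,0,0.4],[7,-10.1,0,0,0,0.5],[8.5,-12.2,0,0,0,0.6],[10,-14.4,0,0,0,0.7],[11.5,-16.6,0,0,0,0.8],[13,-18.7,0,0,0,0.9],[14.2,-20.5,1,0,0,1.0],[15.2,-21.9,2.5,0,0,1.1],[15.8,-22.8,4,0,0,1.1],[15.8,-22.8,6,0,0,1.1],[15.8,-22.8,8,0,0,1.1],[15.8,-22.8,10,0,0,1.1],[15.8,-22.8,11.5,0,0,1.1],[15.8,-22.8,12.5,0,0,1.1],[15.8,-22.8,13,0,0,1.1],[15.8,-22.8,13,0,0,1.1],[15.8,-22.8,13,0,0,1.1]]

```text
time: 5.75
ee_pos: [0.4397, 0.2701, 0.0308]
eef_rot: [1.0, 0.002, 0.0, -0.0]
ft_force: [0.4, 0.7, 0.4]
width: 0.0333
grip_force: 12.0
```

carry_out:
  steps:
    - [[0,0,0.6,0,0,0],[0,0,1.2,0,0,0],[0,0,1.7,0,0,0],[0,0,2.1,0,0,0],[0,0,2.4,0,0,0],[0,0,2.4,0,0,0],[0,0,2.4,0,0,0],[0,0,2.4,0,0,0]]

```text
time: 6.42
ee_pos: [0.4396, 0.2701, 0.0067]
eef_rot: [1.0, 0.002, 0.0, -0.0]
ft_force: [0.5, 0.5, 0.2]
width: 0.0335
grip_force: 12.0
```

carry_out:
  steps:
    - [[0,0,0.1,0,0,0],[0,0,0.1,0,0,0],[0,0,0.15,0,0,0],[0,0,0.15,0,0,0],[0,0,0.2,0,0,0],[0,0,0.2,0,0,0],[0,0,0.2,0,0,0]]

```text
time: 7.0
ee_pos: [0.4395, 0.2699, 0.0045]
eef_rot: [1.0, 0.002, -0.0, 0.0]
ft_force: [-1.0, -0.5, -0.2]
width: 0.0333
grip_force: 12.0
```

carry_out:
  steps:
    - [[0,0,0.05,0,0,0],[0,0,0.05,0,0,0],[0,0,0.1,0,0,0],[0,0,0.1,0,0,0],[0,0,0.1,0,0,0]]

```text
time: 7.42
ee_pos: [0.4397, 0.27, 0.0039]
eef_rot: [1.0, 0.002, 0.0, 0.0]
ft_force: [-1.9, -0.8, 5.7]
width: 0.033
grip_force: 12.0
```

```bash
python3 - <<'E'
from h import *
a=snap('side','s3.png');cv2.imwrite('pics/s3c.png',cv2.cvtColor(cv2.resize(a[230:400,310:480],None,fx=3,fy=3,interpolation=2),cv2.COLOR_RGB2BGR))
for i in range(4):
    s=r.read_state();print(s['ee_pos'],s['ft_force'])
E
```

```text
[0.43965259 0.26998102 0.00390856] [-1.40163638 -1.71011743  4.81310476]
[0.43965259 0.26998102 0.00390856] [-1.40163638 -1.71011743  4.81310476]
[0.43965259 0.26998102 0.00390856] [-1.40163638 -1.71011743  4.81310476]
[0.43965259 0.26998102 0.00390856] [-1.40163638 -1.71011743  4.81310476]
```

View pics/s3c.png

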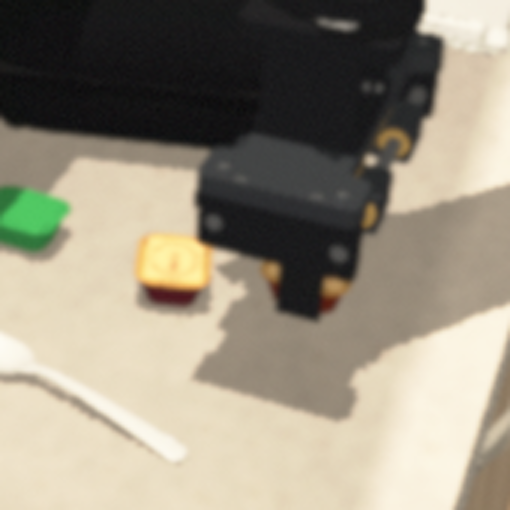

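The jam is on the worktop (5 N of contact), beside the mate. I open and rise straight up.

carry_out:
  steps:
    - [[0,0,0,0,0,0],[0,0,0,0,0,0],[0,0,0,0,0,0],[0,0,0,0,0,0],[0,0,0,0,0,0],[0,0,0,0,0,0],[0,0,0,0,0,0],[0,0,0,0,0,0],[0,0,0,0,0,0],[0,0,-1,0,0,0],[0,0,-2.5,0,0,0],[0,0,-5,0,0,0],[0,0,-8,0,0,0],[0,0,-11,0,0,0],[0,0,-14,0,0,0],[0,0,-16,0,0,0],[0,0,-16,0,0,0],[0,0,-16,0,0,0]]
  hand: -1

```text
time: 8.97
ee_pos: [0.4401, 0.2704, 0.1651]
eef_rot: [1.0, 0.002, 0.001, -0.0]
ft_force: [0.3, -0.8, 0.3]
width: 0.087
grip_force: 0.0
```

```bash
python3 - <<'E'
from h import *
np.set_printoptions(precision=4,suppress=True)
p=P('wrist');w=snap('wrist','w4.png')
for o in orange(w,.017,p):print('w',o)
a=snap('top','t4.png')
for o in orange(a,.017,P('top')):print('t',o)
s=r.read_state();print(s['ee_pos'],s['eef_rot'])
# hole of loop in w4 and top0, plane z=.064
t0=cv2.cvtColor(cv2.imread('pics/top0.png'),cv2.COLOR_BGR2RGB)
m=(t0.max(2)<60).astype(np.uint8);m[:188]=0;m[345:]=0;m[:,:315]=0;m[:,445:]=0
cs,hi=cv2.findContours(m,cv2.RETR_CCOMP,2)
for c,h in zip(cs,hi[0]):
    if h[3]>=0 and 100<cv2.contourArea(c):
        for z in(.06,):
            wd=np.array([onz(P('top'),*q,z)[:2] for q in c[:,0]]).astype(np.float32);print('hole',c[:,0].mean(0),cv2.minAreaRect(wd))
E
```

```text
w (array([582.6849, 334.4384]), array([0.3536, 0.0664]), array([0.0582, 0.0112]), 11.762051582336426)
w (array([329.4783, 220.1739]), array([0.4414, 0.2697]), array([0.0447, 0.0371]), 0.20155967772006989)
w (array([293.6818, 134.5727]), array([0.5065, 0.2932]), array([0.038 , 0.0459]), 16.29934310913086)
t (array([273.8378, 299.2703]), array([0.5069, 0.2929]), array([0.0387, 0.046 ]), 17.89267349243164)
t (array([116.2368, 163.6053]), array([0.7997, 0.6227]), array([0.1041, 0.0694]), 89.74803924560547)
[0.4392 0.2697 0.1631] [ 1.      0.0019 -0.0003  0.0003]
hole [392.7407 311.7037] ((0.47679775953292847, 0.0484030544757843), (0.03954445943236351, 0.09642238914966583), 13.89918041229248)
hole [409.5263 263.2632] ((0.575721263885498, 0.01631181128323078), (0.05829145759344101, 0.04996081814169884), 62.88126754760742)
```

View pics/w4.png

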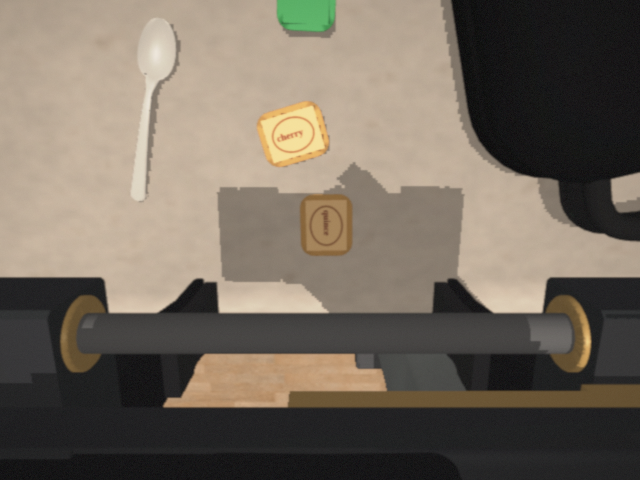

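The jam stands upright at pixel (326,224), world (.441,.270), 69 mm from the unmoved mate at (293,134). Next I move above the lid's left side bar.

carry_out:
  steps:
    - [[0.3,2,0,0,0,-0.03],[0.6,4.5,0,0,0,-0.06],[1,7.5,0,0,0,-0.1],[1.5,10.5,0,0,0,-0.15],[2,13.5,0,0,0,-0.2],[2.3,15.8,0,0,0,-0.242],[2.4,16.8,0,0,0,-0.242],[2.4,16.8,0,0,0,-0.242],[2.4,16.8,0,0,0,-0.242],[2.4,16.8,0,0,0,-0.242]]

```text
time: 9.9
ee_pos: [0.4637, 0.1038, 0.1633]
eef_rot: [0.992, 0.123, -0.0, -0.0]
ft_force: [0.1, -0.7, 0.0]
width: 0.0873
grip_force: 0.0
```

```bash
python3 - <<'E'
from h import *
np.set_printoptions(precision=4,suppress=True)
p=P('wrist');w=snap('wrist','w5.png')
s=r.read_state();print(s['ee_pos'],s['eef_rot'])
for X in([.4637,.1013,.065],[.4768,.0484,.065],[.457,.0415,.06]):print(proj(p,X))
E
```

```text
[0.4638 0.1039 0.1634] [ 0.9923  0.1236 -0.0001 -0.0003]
(np.float64(328.7083680013972), np.float64(244.1674267956515))
(np.float64(415.2949278391118), np.float64(244.51707976454819))
(np.float64(414.89720594959687), np.float64(273.44917808320224))
```

View pics/w5.png

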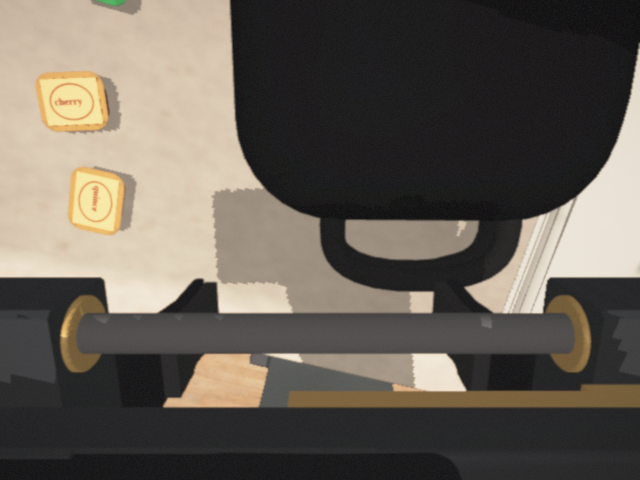

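The loop grip is visible: left bar at columns 320–346, body edge at row 219, front bar rows 260–290, right bar at about 480–522. Now I convert those pixels to positions.

```bash
python3 - <<'E'
from h import *
np.set_printoptions(precision=4,suppress=True)
p=P('wrist');s=r.read_state();R=Ro.from_quat(s['eef_rot'])
for n,u,v in(('bar',333,234),('barL',320.5,234),('barR',345.5,234),('right',501,234),('bodyedge',333,219),('frontout',420,290),('frontin',415,260)):
    X=onz(p,u,v,.061);print(n,X,R.inv().apply(X-s['ee_pos'])*100)
w=cv2.imread('pics/w5.png').max(2)
for row in (230,236,242):print(row,w[row,310:360:2],w[row,470:530:3])
E
```

```text
bar [0.4699 0.1001 0.061 ] [ 0.4982  0.527  10.2375]
barL [0.4679 0.1078 0.061 ] [ 0.4983 -0.2672 10.238 ]
barR [0.4718 0.0924 0.061 ] [ 0.498   1.3212 10.237 ]
right [ 0.496  -0.0034  0.061 ] [ 0.4956 11.1966 10.2313]
bodyedge [0.4793 0.1025 0.061 ] [ 1.4695  0.523  10.2373]
frontout [0.4472 0.0352 0.061 ] [-3.2892  6.2621 10.235 ]
frontin [0.4661 0.0445 0.061 ] [-1.2286  5.8259 10.2348]
230 [159 159 159 160 155  74  29  32  32  35  32  35  31  33  31  30  31  63
 148 158 157 158 157 158 156] [149 153 144  36  28  35  33  28  33  35  39  38  42  44  44  42  39 153
 213 213]
236 [156 158 158 160 156  91  34  31  34  33  31  30  34  34  29  29  31  64
 148 158 157 157 158 158 156] [151 148  58  32  30  30  36  34  31  35  41  41  43  43  42  42  53 205
 215 214]
242 [157 157 156 158 157 111  34  29  32  33  33  35  35  30  25  34  32  32
  84 145 157 156 157 159 158] [146  60  36  35  33  31  32  32  33  39  41  42  42  44  41  40 127 213
 214 212]
```

carry_out:
  steps:
    - [[0.15,0.53,1.5,0,0,0],[0.15,0.53,3.5,0,0,0],[0.15,0.53,6,0,0,0],[0.15,0.53,8,0,0,0],[0.15,0.53,9.5,0,0,0],[0.15,0.53,10.5,0,0,0],[0.15,0.53,11.2,0,0,0],[0.15,0.53,11.8,0,0,0],[0.15,0.53,11.8,0,0,0],[0.15,0.53,11.8,0,0,0],[0.15,0.53,11.8,0,0,0]]

```text
time: 10.87
ee_pos: [0.4675, 0.0975, 0.0463]
eef_rot: [0.992, 0.123, 0.001, 0.0]
ft_force: [-0.6, -0.5, 0.7]
width: 0.0871
grip_force: 0.0
```

carry_out:
  steps:
    - [[0,0,0,0,0,0],[0,0,0,0,0,0],[0,0,0,0,0,0],[0,0,0,0,0,0],[0,0,0,0,0,0],[0,0,0,0,0,0],[0,0,0,0,0,0],[0,0,0,0,0,0],[0,0,0,0,0,0],[0,0,0,0,0,0],[0,0,0,0,0,0],[0,0,0,0,0,0]]
  hand: 1
  squeeze: 20

```text
time: 11.87
ee_pos: [0.4667, 0.0977, 0.0455]
eef_rot: [0.992, 0.123, -0.0, -0.0]
ft_force: [-1.2, 1.4, 0.7]
width: 0.0186
grip_force: 17.9
```

Firm pinch (18.6 mm). I lift along the arc, starting with 10°, then check.

carry_out:
  steps:
    - [[0.02,0,-0.4,0,0,0],[0.09,0,-1.0,0,0,0],[0.15,0,-1.5,0,0,0],[0.22,0,-2.0,0,0,0],[0.3,0,-2.5,0,0,0],[0.4,0,-3.0,0,0,0],[0.5,0,-3.5,0,0,0],[0.62,0,-4.0,0,0,0],[0.62,0,-4.0,0,0,0],[0.62,0,-4.0,0,0,0]]
  squeeze: 25

```text
time: 12.7
ee_pos: [0.473, 0.0992, 0.0859]
eef_rot: [0.992, 0.123, 0.0, -0.0]
ft_force: [-3.0, 4.4, -2.3]
width: 0.0181
grip_force: 24.6
```

```bash
python3 - <<'E'
from h import *
a=snap('side','s6.png');cv2.imwrite('pics/s6c.png',cv2.cvtColor(cv2.resize(a[80:360,260:500],None,fx=2.1,fy=2.1),cv2.COLOR_RGB2BGR))
s=r.read_state();print(s['ee_pos'],s['ft_force'],s['width'],s['grip_force'],s['torque'])
E
```

```text
[0.47294952 0.09919938 0.08574215] [-2.36023219  4.21719371 -2.35278182] 0.018154613100536524 24.57273103762418 [0.71420669 0.54801195 0.3472181 ]
```

View pics/s6c.png

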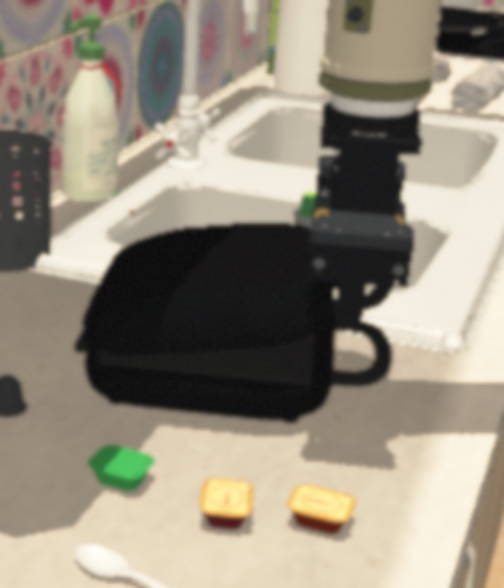

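The lid grip rises with the fingers, and both jams and the base are undisturbed. There is a small side load (~4 N), so I ease 1 mm sideways and continue along the arc.

carry_out:
  steps:
    - [[0,-0.05,0,0,0,0],[0,-0.1,0,0,0,0],[0.13,-0.1,-0.5,0,0,0],[0.27,-0.1,-0.98,0,0,0],[0.42,-0.1,-1.47,0,0,0],[0.57,-0.1,-1.96,0,0,0],[0.74,-0.1,-2.44,0,0,0],[0.92,-0.1,-2.91,0,0,0],[1.11,-0.1,-3.38,0,0,0],[1.31,-0.1,-3.85,0,0,0],[1.52,-0.1,-4.31,0,0,0],[1.74,-0.1,-4.77,0,0,0],[1.97,-0.1,-5.22,0,0,0],[2.21,-0.1,-5.67,0,0,0],[2.21,-0.1,-5.67,0,0,0],[2.21,-0.1,-5.67,0,0,0]]

```text
time: 14.08
ee_pos: [0.4941, 0.1051, 0.1422]
eef_rot: [0.992, 0.122, -0.0, 0.0]
ft_force: [-2.2, -0.7, -4.0]
width: 0.0175
grip_force: 38.6
```

carry_out:
  steps:
    - [[0.26,0,-0.44,0,0,0],[0.52,0,-0.88,0,0,0],[0.79,0,-1.31,0,0,0],[1.06,0,-1.74,0,0,0],[1.35,0,-2.16,0,0,0],[1.64,0,-2.57,0,0,0],[1.95,0,-2.98,0,0,0],[2.26,0,-3.38,0,0,0],[2.58,0,-3.77,0,0,0],[2.91,0,-4.15,0,0,0],[3.26,0,-4.53,0,0,0],[3.61,0,-4.9,0,0,0],[3.61,0,-4.9,0,0,0],[3.61,0,-4.9,0,0,0],[3.61,0,-4.9,0,0,0]]

```text
time: 15.33
ee_pos: [0.5294, 0.1141, 0.1914]
eef_rot: [0.992, 0.123, 0.0, -0.0]
ft_force: [-0.9, 0.6, -7.7]
width: 0.0182
grip_force: 57.1
```

```bash
python3 - <<'E'
from h import *
np.set_printoptions(precision=4,suppress=True)
a=snap('side','s7.png');b=snap('top','t7.png')
c0=a[80:360,260:500];c1=b[180:345,240:460]
o=np.zeros((588,800,3),np.uint8);x=cv2.resize(c0,None,fx=1.8,fy=1.8);y=cv2.resize(c1,None,fx=1.65,fy=1.65);o[:x.shape[0],:x.shape[1]]=x;o[:y.shape[0],432:432+y.shape[1]]=y
cv2.imwrite('pics/c7.png',cv2.cvtColor(o,cv2.COLOR_RGB2BGR))
for q in orange(b,.017,P('top')):print('t',q)
s=r.read_state();print(s['ee_pos'],s['ft_force'],s['width'],s['grip_force'],s['torque'])
E
```

```text
t (array([287.6667, 331.    ]), array([0.4419, 0.2689]), array([0.0373, 0.0431]), 89.7494888305664)
t (array([275.1765, 298.2941]), array([0.5069, 0.2929]), array([0.0387, 0.046 ]), 17.8925838470459)
t (array([120.6596, 155.8723]), array([0.7997, 0.6219]), array([0.1023, 0.0694]), 89.7480697631836)
[0.5293 0.114  0.1913] [-0.9831  0.4559 -7.9837] 0.01759013613522506 56.80616733315418 [ 0.0639  1.4625 -0.1576]
```

View pics/c7.png

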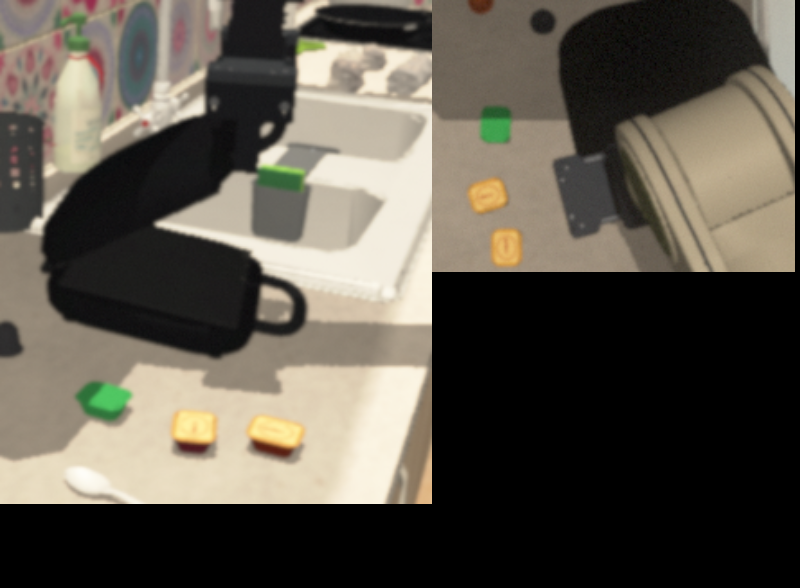

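The lid is up, with the press base and jams in place. The downward load has grown to 8 N and the pad force to 57 N, because the bar is twisting in the pads. I tilt the tool with the lid about the grasp point to relieve it.

carry_out:
  steps:
    - [[-0.08,0,0,0,-0.04,0],[-0.15,0,-0.01,0,-0.08,0],[-0.23,0,-0.01,0,-0.12,0],[-0.32,0,-0.03,0,-0.17,0],[-0.32,0,-0.03,0,-0.17,0],[-0.32,0,-0.03,0,-0.17,0],[-0.32,0,-0.03,0,-0.17,0]]

```text
time: 16.02
ee_pos: [0.5267, 0.1133, 0.1917]
eef_rot: [0.989, 0.122, -0.083, 0.01]
ft_force: [1.9, -0.7, -8.8]
width: 0.0182
grip_force: 43.3
```

carry_out:
  steps:
    - [[-0.08,0,0,0,-0.04,0],[-0.15,0,-0.01,0,-0.08,0],[-0.23,0,-0.01,0,-0.12,0],[-0.32,0,-0.03,0,-0.17,0],[-0.32,0,-0.03,0,-0.17,0],[-0.32,0,-0.03,0,-0.17,0],[-0.32,0,-0.03,0,-0.17,0]]

```text
time: 16.6
ee_pos: [0.5237, 0.1125, 0.1929]
eef_rot: [0.978, 0.121, -0.166, 0.021]
ft_force: [2.6, 0.3, -4.7]
width: 0.0181
grip_force: 27.2
```

```bash
python3 - <<'E'
from h import *
np.set_printoptions(precision=4,suppress=True)
s=r.read_state();print(s['joint_positions'],s['ft_force'],s['torque'],s['grip_force'])
R=Ro.from_quat(s['eef_rot']);G=s['ee_pos']-.019*R.apply([0,0,1]);print('G',G)
R0=Ro.from_quat([.9923,.1236,0,0]);G0=np.array([.4667,.0977,.0455+.019]);print(R0.inv().apply(G-G0))
# side view: candidate hinge & lid lines; project predicted points of shut/open lid for check
yaw=np.radians(14.1);Z=Ro.from_euler('z',yaw)
O=G0-Z.apply([-.1015,.0545,.0645]);print('O',O)
p=P('side');a=snap('side','s8.png')
def pt(x,y,z,th):
    dx,dz=x-.131,z-.0475;c,q=np.cos(th),np.sin(th)
    return O+Z.apply([.131+dx*c+dz*q,y,.0475-dx*q+dz*c])
for th in (34,37,40,43,46):
    t=np.radians(th)
    cs=[proj(p,pt(-.118,v,.061,t)) for v in(-.047,)]+[proj(p,pt(-.135,0,.061,t)),proj(p,pt(-.085,.0,.0965,t))]
    print(th,np.round(cs,1).tolist())
im=cv2.cvtColor(a,cv2.COLOR_RGB2BGR)
for q in ([-.135,-.02,.061],[-.135,.02,.061],[-.118,-.03,.061],[-.10,-.0465,.061],[-.05,0,.0965],[.05,0,.0965],[-.02,.1,.0475+.005],[.08,.1,.0475+.005]):
    for th,col in((36,(0,0,255)),(40,(0,255,0)),(44,(255,0,0))):
        u,v=proj(p,pt(*q,np.radians(th)));cv2.circle(im,(int(u*16),int(v*16)),12,col,-1,shift=4)
for q in ([-.135,0,.032],[-.085,.114,.0],[.131,.114,0.]):
    u,v=proj(p,pt(*q,0));cv2.circle(im,(int(u*16),int(v*16)),16,(255,255,0),-1,shift=4)
cv2.imwrite('pics/s8c.png',cv2.resize(im[120:300,270:450],None,fx=3.3,fy=3.3,interpolation=2))
E
```

```text
[ 0.1401  0.4842 -0.5905  1.4241  0.1994  1.6433 -1.7839] [ 2.5981  0.3468 -4.7107] [ 0.6192 -1.3173  0.3256] 27.16792282575625
G [0.5298 0.114  0.2108]
[ 0.0652 -0.0003 -0.1463]
O [0.5784 0.0696 0.    ]
34 [[416.7, 153.7], [424.7, 156.7], [389.8, 153.4]]
37 [[412.7, 148.0], [420.3, 150.4], [385.2, 148.9]]
40 [[408.4, 142.5], [415.6, 144.2], [380.3, 144.5]]
43 [[403.8, 137.2], [410.4, 138.2], [375.2, 140.4]]
46 [[398.9, 132.1], [404.9, 132.5], [369.9, 136.5]]
```

View pics/s8c.png

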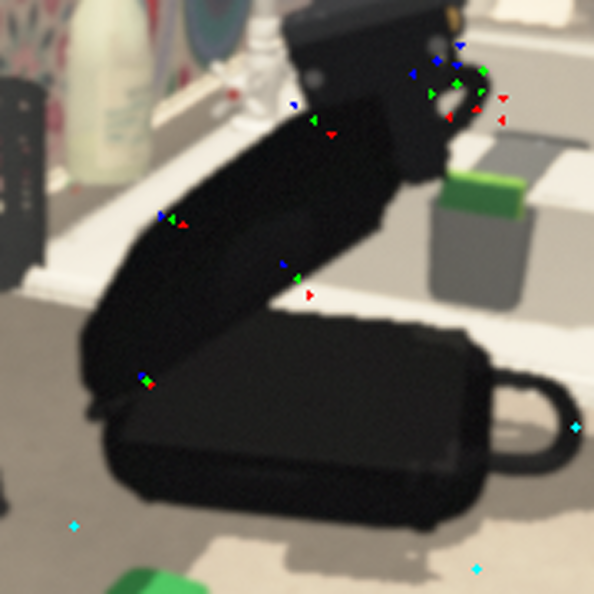

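The crop shows the lid loop's outer edge at (488,80), on the 40° prediction (green dots) to about 1°. The base loop is where it was, at (580,427). Load and grip are steady. A short hold, then I hand in.

carry_out:
  steps:
    - [[0,0,0,0,0,0],[0,0,0,0,0,0],[0,0,0,0,0,0],[0,0,0,0,0,0],[0,0,0,0,0,0],[0,0,0,0,0,0],[0,0,0,0,0,0],[0,0,0,0,0,0]]

```text
time: 17.32
ee_pos: [0.5231, 0.1123, 0.1923]
eef_rot: [0.978, 0.121, -0.168, 0.021]
ft_force: [4.8, 0.9, -4.9]
width: 0.0179
grip_force: 26.6
```

```bash
python3 - <<'E'
from h import *
s=r.read_state();print(s['ee_pos'],s['ft_force'],s['grip_force'],s['width'])
if s['grip_force']>10 and abs(s['ee_pos'][2]-.1925)<.002: print(r.close_job())
E
```

```text
[0.52307411 0.11233605 0.19233938] [ 4.83751322  0.89455784 -4.93982744] 26.582278317800956 0.017892886885500874
the job is handed in; nothing more can be done
None
```

The job is handed in at about 17 s: the jam stands upright about 7 cm from its mate, and the fingers hold the press lid open at about 40° (within about 1° in the side view); no result came back.

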